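# Jog the food mill in reverse

## Robot

A 6-joint arm with a two-finger parallel gripper is mounted at the origin on the work surface. World frame = base frame: x ahead of the robot, y to its left, z up, the work surface at z = 0. Lengths are in m, angles in rad, forces in N, time in s.
With the tool pointing down it reaches from about 0.3 to 1 m from the base axis. Payload 5.1 kg.
Tool frame: the origin (TCP) lies on the centre line of the jaws, within the pads' length; the fingertips stand 14 mm ahead of it and the grasp point (between the pads) lies 5 mm behind it; z points along the fingers, y is the direction in which the jaws open and shut (so a half turn about z gives the same grasp; the last joint's range is limited). The gripper opens to 95 mm and grips with 3 to 60 N. Pads are 20 mm wide; open, the fingers measure 119 mm over their backs; the gripper's body (75 mm by 180 mm) begins 59 mm behind the grasp point.
Start: joints at [1.082, 0.124, 1.65, -0, 1.367, -0.083], TCP at [0.257, 0.597, 0.229] pointing down, gripper open.
Joint ranges: [-2.61, 2.61], [-1.02, 2.33], [0.03, 2.71], [-1.35, 4.49], [0.32, 2.68], [-2.91, 2.91]. Speed limits (rad/s): [2.57, 2.57, 3.14, 3.14, 3.14, 3.14].

## Interface

Orientations are given as a unit quaternion [x, y, z, w].
In Python, from cell import status, cams, ticket, silhouettes gives the robot as it stands. The module is installed in compiled form; this text tells all that it offers.
- The arm moves only by the shell command python3 -m inch 'ROWS' [OPENING]. ROWS is a JSON object of lists of equal length, an entry for each row: "dp": the shift along the tool's x, y, z in units of 40 mm (1.0 is 40 mm), a list of three; "delta_rot": the turn, a rotation vector about the tool's x, y, z in degrees, a list of three. In form: {"dp": [[tx, ty, tz], ...], "delta_rot": [[wx, wy, wz], ...]}. A call has exactly 8 rows; each row shifts and turns the commanded pose from where the row before left it, along the tool's axes as they then stand; what a row does not reach is not made up. A row lasts 1/10 s, in which the tool goes at most 50 mm and 8.59 degrees, less where a joint would pass 70% of its speed; a pose out of reach is approached as far as the arm can. A call is refused whole if a number of a shift passes 1 or a number of a turn 8.59, either way. A call with a gripper value outside its range is refused whole. OPENING is the finger opening in mm, from 0 to 95.1, set as the call begins (- or left out, the last holds). The fingers move at their own pace and stop on an object; the grip force is fixed at half the most. Time passes only in rows, so rows that do not move let the fingers close, or fill a call up. It gives the time, the measured TCP pose, the force and the opening at its end, in the units of the state.
- status.get_obs(): the state, without advancing time (a new reading comes with each control period).
- cams.camera(name): name is "scene" or "side" or "wrist"; returns a dict with "frame" (384x512x3 uint8, red, green, blue), "camera_matrix" (3x3 intrinsics, pixels), "D" ([k1, k2, p1, p2, k3] as OpenCV has them; the pictures are not rectified), "position" and "rotation" of the camera in the world. Camera axes: x right, y down, z forward; pixel columns grow to the right and rows downward; lengths in m; the calibration is good to about 2 mm. A picture is of the moment at which its call begins. There is no depth.
- ticket.sign_off(): hands the job in, once; it reports no verdict.
Trained networks look in a picture, given as the dict that the camera call returned (one of the last four; its "shot" number tells which), for a name from the list of things; names that differ only in an ending like _2 or _b are one class to them, and where a whole thing is asked for, a point or a joint stands for the part that bears it (a point fixed in the world has none). Each returns a list of dicts, best first, with "score" (0 to 1); they miss things now and then, are a little off and sometimes report something else, mostly with a low value. They report only what shows in the picture. A call takes as long as a camera call. They do not tell look-alikes from the thing itself.
- silhouettes(picture, name): "region" (384x512 bool, what is visible of it) and "extent" ([centre column, centre row, width, height] in pixels, round what is visible of it).
The state is a dict: "clock": time; "joint_pos": joint angles; "qd": joint speeds; "tau": joint torques, N m; "tool_pos": TCP position; "ee_rot": TCP orientation; "force": force on the tool from outside, world axes, zero at the start; "moment": the same for the moment, N m; "gripper_width": opening from 0.0 (shut) to 1.0 (fully open).
Only numpy, scipy, OpenCV 4.12 (cv2) and the standard library are available. Lean on these libraries where they do the work, as an engineer would, in place of code of your own. Each camera call takes 0.05 s, during which the arm holds its last target. There are 200 camera calls.

## Task

The food mill is jammed: jog it in reverse with its momentary switch, the station with the wide flat paddle. Push the paddle well over towards the end of its own box that carries the round pilot lamp, hold it there for a good second, then let go so that it springs back upright. Never push it the other way, and leave the ball-headed lever on the other station alone.

Things in the scene. Friction and masses are not known exactly. Their poses are not given: they have to be found in the camera images.
- mill_box: The mill's switch station, fixed on the counter: grey box 80 mm (x) by 140 mm (y) by 45 mm high, origin at the centre of its underside, z up. On top a round white domed pilot lamp (28 mm wide, 13 mm high) 46 mm off centre at its +y end, a flat square plate at its -y end, a black paddle in the middle. An equal box carrying a ball-headed lever stands on the robot's other side.
- mill_switch (a joint): Tilt of the paddle, rad: 0 upright (its spring centres it), + leans to the lamp (box +y), - the other way; stops at +-0.6; 0.3 or more switches the mill. The pivot line runs along box x, 45 mm above the counter, over the box's centre. Spring 0.45 N m/rad: about 4 to 5 N, 45 mm above the pivot, holds 0.45 rad; it snaps back when let go.
- mill_switch_tip (a point): Middle of the paddle's top edge, 70 mm from the pivot, 115 mm above the counter when upright. The paddle is a flat black plate 38 mm wide (box x), 9 mm thick (box y); the plate runs from 22 mm to 70 mm above the pivot on a thin steel stem.
- hood_switch (a joint): Tilt in rad of the bystander lever on the other station (thin steel rod with a 26 mm black ball on top, as tall as the paddle), 0 upright, sprung to centre. Not to be pushed.
Not all that is in view belongs to the job. What is shaped like the mill_box but purple or yellow is not meant.

How it is judged:
On the way:
1. the paddle is held at least 0.3 rad over towards the pilot lamp for 0.8 s (value of joint mill_switch above 0.3 rad), for 0.8 s.
At the end, for the whole second after the job is handed in: After having been held over towards the lamp, the paddle stands upright again within 0.08 rad and at rest, and the ball lever on the other station stands upright within 0.08 rad (value of joint mill_switch between -0.08 and 0.08 rad and velocity of joint mill_switch between -0.2 and 0.2 rad/s and value of joint hood_switch between -0.08 and 0.08 rad); the robot touches nothing.
It fails at once if the paddle is pushed more than 0.2 rad away from the lamp (value of joint mill_switch below -0.2 rad).
It fails at once if the ball lever of the other station is pushed over by more than 0.15 rad (value of joint hood_switch above 0.15 rad or value of joint hood_switch below -0.15 rad).
It also fails if it takes over 35 s, if anything falls off the work surface, if the arm or the gripper's body presses on something with over 40 N, if the wrist force passes 120 N, or if a joint passes its speed limit or range.

## Working session

There is one attempt and no reset: what is moved stays moved. The work goes in short steps, Python scripts to look and compute and a shell command to move; the robot and the scene stay as the last step left them, time stands still between calls to the robot, and variables do not carry over. Pictures are saved under pics/ and viewed, about 8 in all and at most 12, crops included, and the job is handed in when it is done.

```bash
mkdir -p pics; cat > h.py <<'E'
import numpy as np, cv2
from cell import status, cams, ticket, silhouettes
def P(d):
    R=np.array(d["rotation"]); 
    if R.shape!=(3,3):
        from scipy.spatial.transform import Rotation as Q; R=Q.from_quat(R).as_matrix()
    return np.array(d["camera_matrix"]),np.array(d["D"]),np.array(d["position"]),R
def ray(d,uv):
    K,D,p,R=P(d); q=cv2.undistortPoints(np.array([[uv]],float),K,D)[0,0]
    return p,R@np.array([q[0],q[1],1.])
def onz(d,uv,z):
    p,r=ray(d,uv); return p+r*(z-p[2])/r[2]
def proj(d,X):
    K,D,p,R=P(d); return cv2.projectPoints((np.atleast_2d(X)-p)@R,np.zeros(3),np.zeros(3),K,D)[0][:,0]
E
python3 - <<'E'
from h import *
s=status.get_obs(); print({k:np.round(s[k],3) for k in("clock","tool_pos","ee_rot","force")})
for n in("scene","side"):
    d=cams.camera(n); cv2.imwrite(f"pics/{n}0.png",d["frame"][:,:,::-1])
    print(n,np.round(d["position"],3))
    for t in("mill_box","mill_switch","hood_switch"):
        for r in silhouettes(d,t): print(t,round(r["score"],2),np.round(r["extent"]),np.round(onz(d,r["extent"][:2],.045 if t=="mill_box" else .09),3))
E
```

```text
{'clock': np.float64(0.0), 'tool_pos': array([0.256, 0.597, 0.227]), 'ee_rot': array([ 0.201,  0.979, -0.001, -0.   ]), 'force': array([ 0.014, -0.769,  0.175])}
scene [ 1.414 -0.03   1.055]
mill_box 0.93 [195. 193.  37.  46.] [ 0.367 -0.249  0.045]
mill_box 0.83 [164. 160.  29.  41.] [ 0.213 -0.375  0.045]
mill_box 0.82 [208. 252.  37.  46.] [ 0.597 -0.182  0.045]
mill_switch 0.73 [166. 147.  12.  13.] [ 0.197 -0.365  0.09 ]
mill_switch 0.63 [195. 179.  13.  14.] [ 0.352 -0.247  0.09 ]
mill_switch 0.49 [207. 240.  14.  15.] [ 0.591 -0.184  0.09 ]
hood_switch 0.72 [206. 239.  12.  19.] [ 0.588 -0.185  0.09 ]
hood_switch 0.46 [334. 230.  13.  16.] [0.538 0.161 0.09 ]
side [ 0.004 -0.776  1.039]
mill_box 0.95 [252. 338.  70.  63.] [ 0.194 -0.386  0.045]
mill_box 0.76 [282. 271.  55.  58.] [ 0.346 -0.267  0.045]
mill_box 0.64 [340. 218.  51.  52.] [ 0.571 -0.203  0.045]
mill_switch 0.73 [190. 147.   9.  12.] [0.316 0.218 0.09 ]
mill_switch 0.72 [252. 323.  13.  24.] [ 0.203 -0.373  0.09 ]
mill_switch 0.69 [344. 204.  14.  19.] [ 0.583 -0.196  0.09 ]
mill_switch 0.46 [282. 256.  16.  20.] [ 0.353 -0.254  0.09 ]
hood_switch 0.52 [260. 137.  13.  17.] [0.519 0.15  0.09 ]
hood_switch 0.44 [345. 200.  18.  21.] [ 0.592 -0.186  0.09 ]
```

View pics/scene0.png

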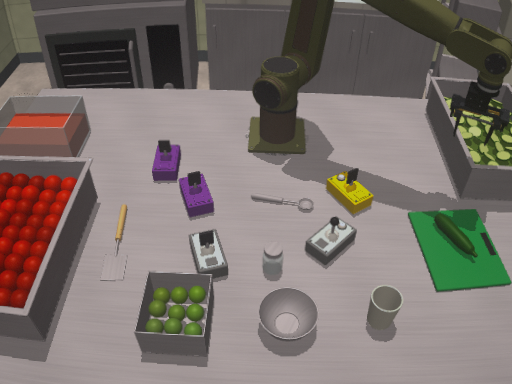

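View pics/side0.png

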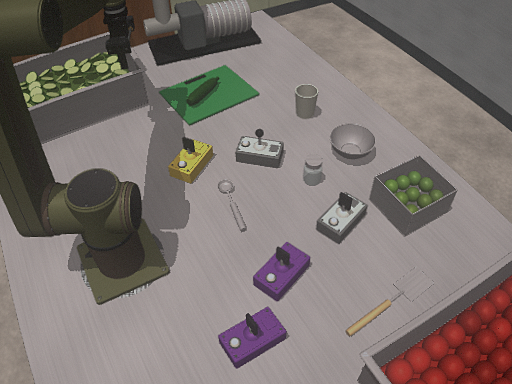

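Candidates for mill_box, given as scene / side pixels:
- Grey with a paddle: (208,252) / (342,216). This fits, being a grey box with a flat paddle.
- Grey with a ball: (331,239) / (260,150). This is the bystander.
- Purple: (195,193) and (165,160). Yellow: (350,190). These are decoys.

I'll confirm with one enlarged crop and fit the box pose.

```bash
cat > fit.py <<'E'
from h import *
from scipy.optimize import minimize
def verts(x,y,a):
    b=np.array([[i*.04,j*.07,k*.045] for i in(-1,1) for j in(-1,1) for k in(0,1)])
    c,s=np.cos(a),np.sin(a); return b@np.array([[c,s,0],[-s,c,0],[0,0,1]])+[x,y,0]
def W(p,q):
    c,s=np.cos(p[2]),np.sin(p[2]); return np.array(q)@np.array([[c,s,0],[-s,c,0],[0,0,1]])+[p[0],p[1],0]
E
python3 - <<'E'
from fit import *
ds=[cams.camera("scene"),cams.camera("side")]
near=[(208,252),(342,216)]; ms=[]
for d,c in zip(ds,near):
    r=min(silhouettes(d,"mill_box"),key=lambda r:np.hypot(*(np.array(r["extent"][:2])-c)))
    m=r["region"].astype(np.uint8); print(r["extent"],r["score"],m.sum()); ms.append(m)
def cost(p):
    t=0
    for d,m in zip(ds,ms):
        h=cv2.convexHull(proj(d,verts(*p)).astype(np.float32))
        im=np.zeros((384*4,512*4),np.uint8); cv2.fillConvexPoly(im,np.round(h*4+1.5).astype(int),255)
        im=cv2.resize(im,(512,384),interpolation=cv2.INTER_AREA)/255
        mm=cv2.convexHull(np.argwhere(m)[:,::-1].astype(np.int32)) if 0 else m
        # ignore paddle pixels above the box top: only count mismatch
        t+=np.abs(im-mm).sum()
    return t
best=min((minimize(cost,[.585,-.19,a],method="Nelder-Mead",options=dict(initial_simplex=[[.585,-.19,a],[.605,-.19,a],[.585,-.17,a],[.585,-.19,a+.2]])) for a in np.arange(0,np.pi,.4)),key=lambda r:r.fun)
p=best.x; print(p,best.fun); np.save("p.npy",p)
out=[]
for d,c in zip(ds,near):
    s=6; f=np.ascontiguousarray(d["frame"][c[1]-40:c[1]+40,c[0]-33:c[0]+33,::-1]); f=cv2.resize(f,None,fx=s,fy=s,interpolation=cv2.INTER_CUBIC)
    T=lambda X:tuple(int(v) for v in np.round((proj(d,X)[0]-[c[0]-33,c[1]-40]+.5)*s))
    v=verts(*p)
    for i in(1,3,5,7):
        cv2.circle(f,T(v[i]),3,(0,255,0),-1)
    cv2.circle(f,T(W(p,[0,.046,.058])),4,(0,0,255),2); cv2.circle(f,T(W(p,[0,0,.115])),3,(255,0,255),-1)
    out.append(f)
cv2.imwrite("pics/crop1.png",np.hstack(out))
E
```

```text
[209.3, 253.2, 37.3, 44.3] 0.75 1401
[341.2, 218.5, 50.5, 51.6] 0.78 1522
[ 0.58621377 -0.18655931  1.93319384] 330.18431372549014
```

View pics/crop1.png

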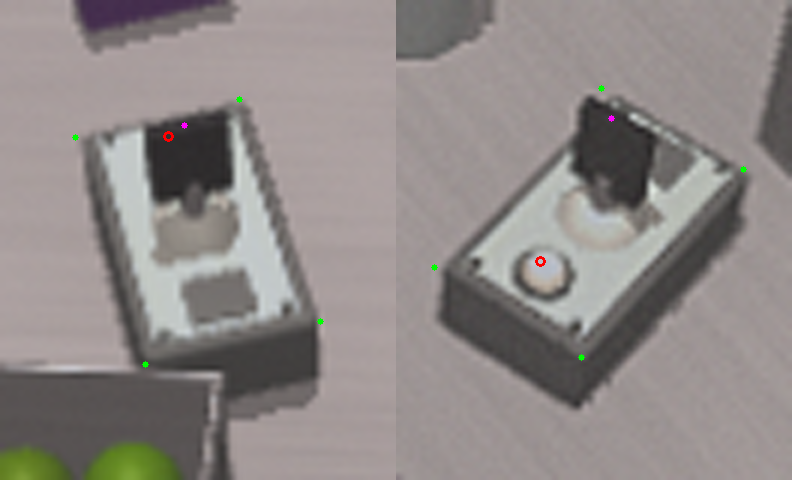

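Scene and side crops show the white plated grey box with the paddle. The lamp is at side crop (543,268), towards the robot, which agrees with the fitted +y. The square plate is at the far end. The fit is about 1–2 px off, so I'll refine it with the corners I read off the crop.

```bash
python3 - <<'E'
from fit import *
from scipy.optimize import least_squares
from scipy.spatial.transform import Rotation as Q
ds=[cams.camera("scene"),cams.camera("side")]
off=[np.array([175,212]),np.array([309,176])]
pts=[(0,[.04,.07,.045],(85,137)),(0,[-.04,.07,.045],(241,108)),(0,[-.04,-.07,.045],(318,320)),(0,[.04,-.07,.045],(147,360)),
(1,[.04,.07,.045],(443,267)),(1,[-.04,.07,.045],(580,352)),(1,[-.04,-.07,.045],(745,175)),(1,[0,.046,.045],(543,274))]
# assign x sign by whichever fits
def res(p,s): return np.concatenate([proj(ds[k],W(p,[q[0]*s[k],q[1],q[2]]))[0]-(np.array(c)/6+ (off[k] if k==0 else off[1]-[66,0])-.5) for k,q,c in pts])
for s in((1,1),(1,-1),(-1,1),(-1,-1)):
    r=least_squares(res,np.load("p.npy"),args=(s,))
    print(s,np.round(r.x,4),round(r.cost,2)); 
    if r.cost<60: p=r.x; print(np.round(r.fun,1))
np.save("p2.npy",p)
st=status.get_obs(); R=Q.from_quat(st["ee_rot"]).as_matrix()
print(np.round(R,3))
t=W(p,[0,-.06,.22]); print("target",t,"tool dp",R.T@(t-st["tool_pos"])/.04)
a=p[2]; by=np.array([-np.sin(a),np.cos(a)]); print("boxy",by)
tx=R.T@np.array([-by[0],-by[1],0]); print("turn about tool z deg",np.degrees(np.arctan2(tx[1],tx[0])))
E
```

```text
(1, 1) [ 0.5861 -0.1858  1.9604] 1620.62
(1, -1) [ 0.5915 -0.1972  1.6221] 2614.68
(-1, 1) [ 0.5878 -0.1861  1.92  ] 4.74
[-1.3  0.2  0.  -1.1  0.2  0.8 -0.6  1.1 -1.3 -0.6  0.1  0.4  0.3 -1.1
 -0.9  0.3]
(-1, -1) [ 0.5929 -0.1958  1.7077] 1012.3
[[-0.919  0.395 -0.   ]
 [ 0.395  0.919  0.   ]
 [ 0.     0.    -1.   ]]
target [ 0.64419521 -0.16561532  0.22      ] tool dp [-16.43035966 -13.69692449   0.21695838]
boxy [-0.93965332 -0.34212811]
turn about tool z deg 136.7445395773305
```

```bash
python3 -m inch '{"dp":[[-0.4,-0.33,0],[-0.7,-0.58,0],[-0.7,-0.58,0],[-0.7,-0.58,0],[-0.7,-0.58,0],[-0.7,-0.58,0],[-0.7,-0.58,0],[-0.7,-0.58,0]],"delta_rot":[[0,0,0],[0,0,0],[0,0,0],[0,0,0],[0,0,0],[0,0,0],[0,0,0],[0,0,0]]}' 0
python3 -m inch '{"dp":[[-0.7,-0.58,0],[-0.7,-0.58,0],[-0.7,-0.58,0],[-0.7,-0.58,0],[-0.7,-0.58,0],[-0.7,-0.58,0],[-0.7,-0.58,0],[-0.7,-0.58,0]],"delta_rot":[[0,0,0],[0,0,0],[0,0,0],[0,0,0],[0,0,0],[0,0,0],[0,0,0],[0,0,0]]}'
python3 -m inch '{"dp":[[-0.7,-0.58,0],[-0.7,-0.58,0],[-0.7,-0.58,0],[-0.7,-0.58,0],[-0.7,-0.58,0],[-0.7,-0.58,0],[-0.7,-0.58,0],[-0.4,-0.33,0]],"delta_rot":[[0,0,0],[0,0,0],[0,0,0],[0,0,0],[0,0,0],[0,0,0],[0,0,0],[0,0,0]]}'
python3 -m inch '{"dp":[[0,0,0],[0,0,0],[0,0,0],[0,0,0],[0,0,0],[0,0,0],[0,0,0],[0,0,0]],"delta_rot":[[0,0,8.5],[0,0,8.5],[0,0,8.5],[0,0,8.5],[0,0,8.5],[0,0,8.5],[0,0,8.5],[0,0,8.5]]}'
python3 -m inch '{"dp":[[0,0,0],[0,0,0],[0,0,0],[0,0,0],[0,0,0],[0,0,0],[0,0,0],[0,0,0]],"delta_rot":[[0,0,8.5],[0,0,8.5],[0,0,8.5],[0,0,8.5],[0,0,8.5],[0,0,8.5],[0,0,8.5],[0,0,8.5]]}'
cat > where.py <<'E'
from fit import *
from scipy.spatial.transform import Rotation as Q
p=np.load("p2.npy"); st=status.get_obs(); R=Q.from_quat(st["ee_rot"]).as_matrix()
c,s=np.cos(p[2]),np.sin(p[2]); B=np.array([[c,-s,0],[s,c,0],[0,0,1]])
print("t",st["clock"],"tcp in box mm",np.round((st["tool_pos"]-[p[0],p[1],0])@B*1000,1),"tool axes in box\n",np.round(B.T@R,3),"force box",np.round(st["force"]@B,1),st["gripper_width"])
E
cat > shot.py <<'E'
import sys
from fit import *
p=np.load("p2.npy"); out=[]
for n,c in(("scene",(208,245)),("side",(342,216))):
    d=cams.camera(n); s=6; f=d["frame"][c[1]-45:c[1]+45,c[0]-33:c[0]+33,::-1]; f=cv2.resize(f,None,fx=s,fy=s,interpolation=cv2.INTER_CUBIC)
    out.append(f)
cv2.imwrite(f"pics/{sys.argv[1]}.png",np.hstack(out))
E
python3 where.py
```

```text
clock: 1.5
tool_pos: [0.3826, 0.3509, 0.2289]
ee_rot: [0.201, 0.98, 0.0, 0.0]
force: [0.5, 0.0, 1.0]
gripper_width: 0.382
clock: 2.3
tool_pos: [0.5152, 0.0918, 0.2289]
ee_rot: [0.202, 0.979, 0.0, 0.0]
force: [0.3, 0.8, 0.3]
gripper_width: 0.005
clock: 3.1
tool_pos: [0.6408, -0.1543, 0.2285]
ee_rot: [0.202, 0.979, -0.0, 0.0]
force: [0.2, 0.1, 0.0]
gripper_width: 0.002
clock: 3.9
tool_pos: [0.6401, -0.1518, 0.2287]
ee_rot: [0.717, 0.697, 0.0, -0.0]
force: [0.7, -0.3, -0.7]
gripper_width: 0.005
clock: 4.7
tool_pos: [0.6401, -0.1518, 0.2286]
ee_rot: [0.984, 0.177, -0.0, -0.0]
force: [0.9, 1.2, 0.5]
gripper_width: 0.003
t 4.7 tcp in box mm [ 14.4 -60.9 228.6] tool axes in box
 [[ 0.007 -1.     0.   ]
 [-1.    -0.007 -0.   ]
 [ 0.    -0.    -1.   ]] force box [ 0.8 -1.2  0.5] 0.0033990949649035595
```

```bash
python3 -m inch '{"dp":[[0,0.18,0.4],[0,0.18,0.5],[0,0,0.5],[0,0,0.5],[0,0,0.5],[0,0,0.4],[0,0,0.4],[0,0,0]],"delta_rot":[[0,0,0],[0,0,0],[0,0,0],[0,0,0],[0,0,0],[0,0,0],[0,0,0],[0,0,0]]}'
python3 where.py; python3 shot.py c2
```

```text
clock: 5.5
tool_pos: [0.6433, -0.1648, 0.097]
ee_rot: [0.984, 0.181, -0.002, -0.001]
force: [-0.2, -0.3, 0.7]
gripper_width: 0.003
t 5.5 tcp in box mm [  1.1 -59.4  97. ] tool axes in box
 [[ 0.014 -1.     0.003]
 [-1.    -0.014  0.004]
 [-0.004 -0.004 -1.   ]] force box [-0.2  0.3  0.7] 0.002516928736303214
```

View pics/c2.png

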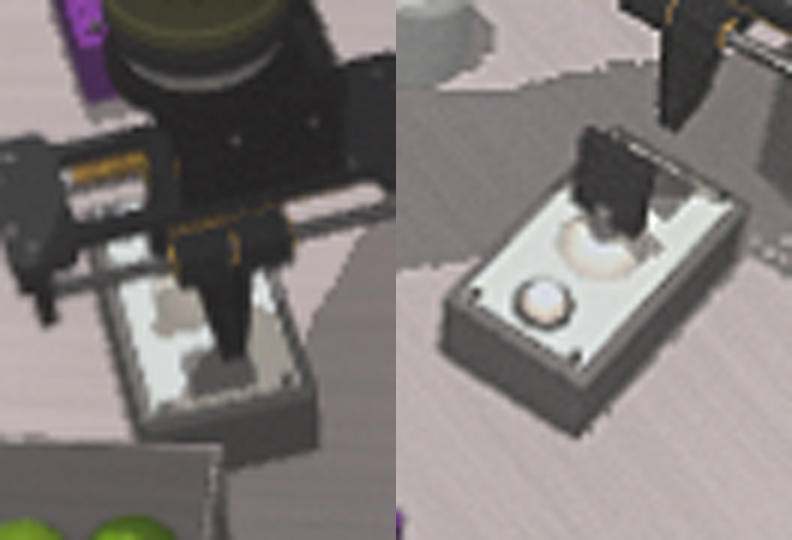

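The fingers (tip at crop (235,355) in scene, (670,125) in side) are behind the paddle on the plate side. Next I push towards the lamp in stages and check the force.

```bash
python3 -m inch '{"dp":[[-0.3,0,0],[-0.3,0,0],[-0.3,0,0],[-0.2,0,0],[-0.15,0,0],[-0.15,0,0],[0,0,0],[0,0,0]],"delta_rot":[[0,0,0],[0,0,0],[0,0,0],[0,0,0],[0,0,0],[0,0,0],[0,0,0],[0,0,0]]}'
python3 where.py;python3 where.py; python3 shot.py c3
```

```text
clock: 6.4
tool_pos: [0.5932, -0.1851, 0.101]
ee_rot: [0.984, 0.18, 0.001, 0.0]
force: [2.5, 0.2, 0.5]
gripper_width: 0.008
t 6.4 tcp in box mm [ -0.9  -5.5 101. ] tool axes in box
 [[ 0.013 -1.    -0.   ]
 [-1.    -0.013 -0.001]
 [ 0.001  0.    -1.   ]] force box [-0.6 -2.4  0.5] 0.00813833567064336
t 6.4 tcp in box mm [ -0.9  -5.5 101. ] tool axes in box
 [[ 0.013 -1.    -0.   ]
 [-1.    -0.013 -0.001]
 [ 0.001  0.    -1.   ]] force box [-0.6 -2.4  0.5] 0.00813833567064336
```

View pics/c3.png

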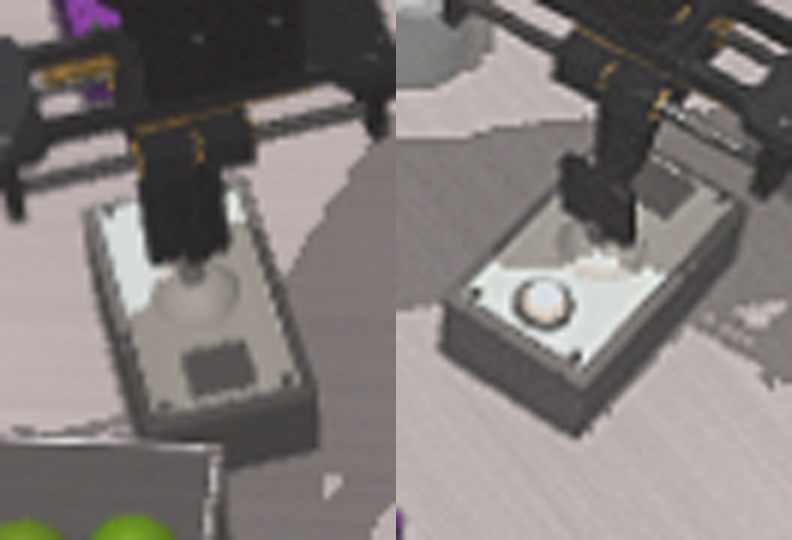

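The paddle leans towards the lamp. The force of 2.4 N implies about 0.23 rad, which agrees with the geometry (about 0.22). I'll go another 11 mm and hold.

```bash
python3 -m inch '{"dp":[[-0.15,0,0],[-0.15,0,0],[0,0,0],[0,0,0],[0,0,0],[0,0,0],[0,0,0],[0,0,0]],"delta_rot":[[0,0,0],[0,0,0],[0,0,0],[0,0,0],[0,0,0],[0,0,0],[0,0,0],[0,0,0]]}'
python3 where.py; python3 shot.py c4
```

```text
clock: 7.3
tool_pos: [0.5818, -0.1894, 0.1008]
ee_rot: [0.984, 0.18, 0.0, 0.0]
force: [4.4, 2.6, 1.2]
gripper_width: 0.0
t 7.3 tcp in box mm [ -1.    6.7 100.8] tool axes in box
 [[ 0.013 -1.    -0.   ]
 [-1.    -0.013 -0.   ]
 [ 0.     0.    -1.   ]] force box [ 1.  -5.   1.2] 0.0004355437865682939
```

View pics/c4.png

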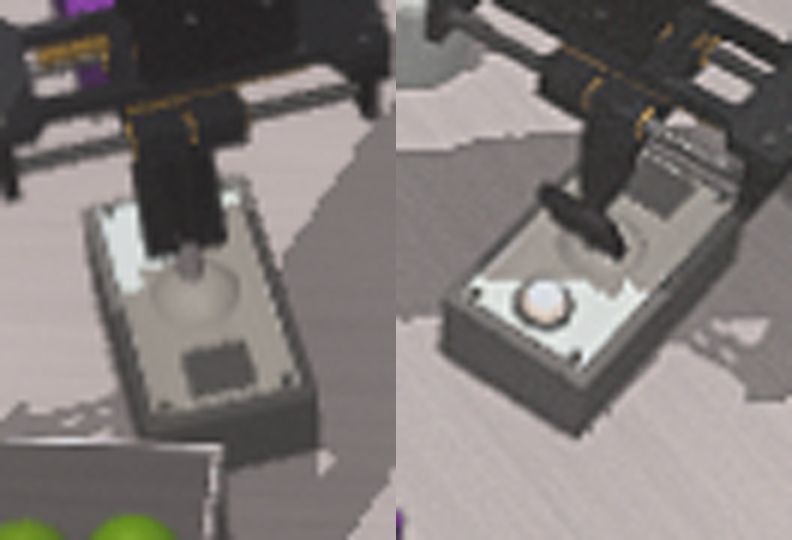

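About 5 N, so roughly 0.47 rad. I'll hold for another 1.6 s, then back off slowly so the paddle can't swing past upright.

```bash
Z='x'; python3 -m inch '{"dp":[[0,0,0],[0,0,0],[0,0,0],[0,0,0],[0,0,0],[0,0,0],[0,0,0],[0,0,0]],"delta_rot":[[0,0,0],[0,0,0],[0,0,0],[0,0,0],[0,0,0],[0,0,0],[0,0,0],[0,0,0]]}'
python3 where.py
python3 -m inch '{"dp":[[0,0,0],[0,0,0],[0,0,0],[0,0,0],[0,0,0],[0,0,0],[0,0,0],[0,0,0]],"delta_rot":[[0,0,0],[0,0,0],[0,0,0],[0,0,0],[0,0,0],[0,0,0],[0,0,0],[0,0,0]]}'
python3 where.py
python3 -m inch '{"dp":[[0.1,0,0],[0.1,0,0],[0.1,0,0],[0.1,0,0],[0.1,0,0],[0.1,0,0],[0.2,0,0],[0.3,0,0]],"delta_rot":[[0,0,0],[0,0,0],[0,0,0],[0,0,0],[0,0,0],[0,0,0],[0,0,0],[0,0,0]]}'
python3 -m inch '{"dp":[[0.3,0,0],[0.3,0,-0.2],[0,0,-0.5],[0,0,-0.5],[0,0,-0.5],[0,0,-0.5],[0,0,-0.5],[0,0,0]],"delta_rot":[[0,0,0],[0,0,0],[0,0,0],[0,0,0],[0,0,0],[0,0,0],[0,0,0],[0,0,0]]}'
python3 -m inch '{"dp":[[0,0,-0.5],[0,0,-0.5],[0,0,-0.5],[0,0,0],[0,0,0],[0,0,0],[0,0,0],[0,0,0]],"delta_rot":[[0,0,0],[0,0,0],[0,0,0],[0,0,0],[0,0,0],[0,0,0],[0,0,0],[0,0,0]]}'
python3 where.py
python3 - <<'E'
from h import *
o=[]
for n in("scene","side"):
    d=cams.camera(n); o.append(cv2.resize(d["frame"][110:290,150:420,::-1],None,fx=1.45,fy=1.45,interpolation=cv2.INTER_CUBIC))
cv2.imwrite("pics/c5.png",np.hstack(o))
E
```

```text
clock: 8.2
tool_pos: [0.5816, -0.1894, 0.1007]
ee_rot: [0.984, 0.18, 0.0, 0.0]
force: [4.8, 1.7, 0.9]
gripper_width: 0.005
t 8.2 tcp in box mm [ -0.9   6.9 100.7] tool axes in box
 [[ 0.013 -1.    -0.   ]
 [-1.    -0.013 -0.   ]
 [ 0.     0.    -1.   ]] force box [-0.  -5.1  0.9] 0.004937465194555118
clock: 9.0
tool_pos: [0.5816, -0.1894, 0.1007]
ee_rot: [0.984, 0.18, 0.0, 0.0]
force: [4.2, 0.9, 1.6]
gripper_width: 0.005
t 9.0 tcp in box mm [ -0.9   6.9 100.7] tool axes in box
 [[ 0.013 -1.    -0.   ]
 [-1.    -0.013 -0.   ]
 [ 0.     0.    -1.   ]] force box [-0.6 -4.3  1.6] 0.005459803693029722
clock: 9.8
tool_pos: [0.6226, -0.1735, 0.1]
ee_rot: [0.984, 0.18, -0.001, -0.0]
force: [0.6, -0.9, -0.3]
gripper_width: 0.006
clock: 10.6
tool_pos: [0.6478, -0.1656, 0.2136]
ee_rot: [0.984, 0.18, 0.003, 0.002]
force: [-0.3, 0.2, 0.8]
gripper_width: 0.004
clock: 11.4
tool_pos: [0.6448, -0.1651, 0.2672]
ee_rot: [0.984, 0.18, -0.001, -0.001]
force: [0.3, -0.2, -0.6]
gripper_width: 0.004
t 11.4 tcp in box mm [  0.3 -60.7 267.2] tool axes in box
 [[ 0.013 -1.     0.001]
 [-1.    -0.013  0.002]
 [-0.002 -0.001 -1.   ]] force box [-0.3 -0.3 -0.6] 0.004009486843918543
```

View pics/c5.png

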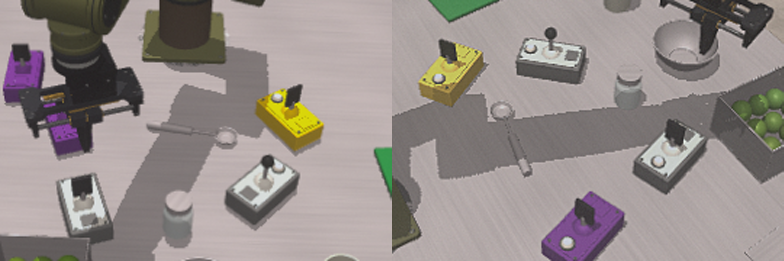

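The paddle is upright again (scene crop (82,187), side crop (677,135)). The ball lever is untouched and upright, and the gripper is clear. Handing in.

```bash
python3 -c "from cell import ticket; print(ticket.sign_off())"
```

```text
the job is handed in; nothing more can be done
None
```

I jogged the grey paddle station in reverse and handed the job in at about 11.5 s; no verdict is reported.

- **Push:** With the fingers shut, I pushed the paddle from the plate side towards the lamp and held it there for about 2.4 s. The force read 4.3–5.1 N, which works out to roughly 0.4–0.48 rad, and geometry gave about the same.
- **Release:** I backed off slowly so the paddle could not swing past upright, then raised the arm clear.
- **Last checks:** The final pictures show the paddle and the ball lever upright. The gripper is about 0.27 m up, touching nothing, with force near zero.

None of the checks failed. I only have the tilt from force and geometry, since the joint angle itself can't be read. The first box pose from silhouettes was 1–2 px off, and I corrected it using corners read from the picture.

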